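Close the bonding jig, pin it and keep it pressed

ROBOT

A 6-joint arm with a two-finger parallel gripper is mounted at the origin on a cart in front of the work surface, level with it; the furniture and walls round the work are solid. World frame = base frame: x ahead of the robot, y to its left, z up, the work surface at z = 0. Lengths are in mm, angles in rad, forces in N, time in s.
With the tool pointing down it reaches from about 350 to 775 mm from the base axis. Payload 7.3 kg.
Tool frame: the origin (TCP) lies midway between the tips of the shut fingers; the grasp point (between the pads) lies 19 mm behind it; z points along the fingers, y is the line along which they close (so a half turn about z gives the same grasp; the last joint's range is limited). The gripper opens to 92 mm and grips with 3 to 60 N. Pads are 19 mm wide; open, the fingers measure 130 mm over their backs; the gripper's body (75 mm by 190 mm) begins 47 mm behind the grasp point.
Start: joints at [1.065, 0.342, 1.524, -0, 1.275, -0.146], TCP at [184.832, 491.408, 226.741] pointing down, gripper open.
Joint ranges: [-2.53, 2.53], [-0.77, 2.02], [0.04, 2.7], [-1, 4.14], [0.28, 2.66], [-3.11, 3.11]. Speed limits (rad/s): [2.57, 2.57, 3.14, 3.14, 3.14, 3.14].

INTERFACE

Orientations are given as [roll, pitch, yaw] about the fixed x, y, z axes, in that order (R = Rz(yaw) Ry(pitch) Rx(roll)).
In Python, from plant import bot gives the robot as it stands.
- The arm moves only by the tool jog_arm, never from a script. Its arguments are lists of equal length, an entry for each row: "dp": the shift along the tool's x, y, z in m, a list of three; "twist": the turn about the tool's z in degrees. A call has 1 to 10 rows; each row shifts and turns the commanded pose from where the row before left it, along the tool's axes as they then stand; what a row does not reach is not made up. A row lasts 1/8 s, in which the tool goes at most 62.5 mm and 10.7 degrees, less where a joint would pass 70% of its speed; a pose out of reach is approached as far as the arm can. A call is refused whole if a number of a shift passes 0.0625 or a number of a turn 10.7, either way. A call with a gripper value outside its range is refused whole. "jaw" is the finger opening in m, from 0 to 0.0918, set as the call begins (left out, the last holds). The fingers move at their own pace and stop on an object; the grip force is fixed at half the most. Time passes only in rows, so rows that do not move let the fingers close. It gives the time, the measured TCP pose, the force, the opening and the grip force at its end, in the units of the state.
- bot.get_obs(): the state, without advancing time (a new reading comes with each control period).
- bot.capture(name): name is "scene" or "top" or "wrist"; returns the picture (400x640x3 uint8, blue, green, red); there is no depth.
- bot.camera_params(name): a dict with "fx", "fy", "cx", "cy" (pixels), "R" (3x3) and "t" (3): a world point X has camera coordinates R X + t. Camera axes: x right, y down, z forward; pixel columns grow to the right and rows downward; lengths in mm; the calibration is good to about 2 mm. A picture is of the moment at which its call begins: read the wrist's pose just before it. camera_params takes no time and is no camera call; for the wrist camera it gives the pose at the moment of the call.
- bot.close_job(): hands the job in; it is judged then, once.
Trained networks look in the newest picture that a camera, given by its name, has taken for a name from the list of things; names that differ only in an ending like _2 or _b are one class to them, and where a whole thing is asked for, a point or a joint stands for the part that bears it (a point fixed in the world has none). Each returns a list of dicts, best first, with "confidence" (0 to 1); they miss things now and then, are a little off and sometimes report something else, mostly with a low value. They report only what shows in the picture. A call takes as long as a camera call.
- bot.find_in(camera, label): "bbox" ([centre column, centre row, width, height] in pixels, round what is visible of it).
- bot.masks_of(camera, label): "pixels" (400x640 bool, what is visible of it) and "bbox" ([centre column, centre row, width, height] in pixels, round what is visible of it).
The state is a dict: "time": time; "joint_positions": joint angles; "dq": joint speeds; "tau": joint torques, N m; "tool_pos": TCP position; "tcp_rot": TCP orientation; "contact_force": force on the tool from outside, world axes, zero at the start; "moment": the same for the moment, N m; "grip_width": finger opening in mm; "finger_force": force on a finger pad.
Only numpy, scipy, OpenCV 4.12 (cv2) and the standard library are available. Lean on these libraries where they do the work, as an engineer would, in place of code of your own. Each camera call takes 0.05 s, during which the arm holds its last target. There are 200 camera calls.

TASK

A small player is being glued in the open hinged jig. Swing the jig's lid fully shut, take the slim pin (thin round grip) from the pin stand and push it straight down through the sprung bush in the lid into the hole in the base, until the pin's collar has pressed the bush flush with the lid. Finish while still gripping the pin and pressing it down so that the bush stays flush; leave the thick pin in the stand and the other things on the bench where they are.

Things in the scene. Friction and masses are not known exactly. Their poses are not given: they have to be found in the camera images.
- jig: Aluminium clamshell jig, fixed to the bench; base 130 x 160 x 22 mm (x, y, z) with a black player lying in its nest. Origin: centre of its underside, on the bench; z up, x from the pin side towards the hinge side. The hinge axis runs along the jig's y at x = +62 mm, z = 27 mm.
- jig_lid (a joint): Lid angle in rad: 0 shut; grows as the free edge swings up; limit 1.75 (past upright). The stiff hinge (about 0.3 N m) holds it wherever left. The lid is a plate 160 mm wide, 10 mm thick (5 mm either side of the hinge axis' height), reaching from 7 to 126 mm from the hinge axis. Shut, its underside is 22 mm and its top face 32 mm above the bench.
- jig_bush (a joint): Travel of the sprung brass bush in the lid, m: 0 up (top 6 mm proud of the lid's top face), 0.006 down, flush. Spring 4 N at the start of travel, 10 N at the end. The bush is a ring, 26 mm outside, 12 mm hole, in the middle of the lid's width, 106 mm from the hinge axis; with the lid shut it is centred over the hole in the base.
- jig_hole (a point): Mouth of the vertical 12 mm hole in the jig's base, on the base's top face, 22 mm above the bench (at x = -44 mm, y = 0 of the jig); the hole goes right through the base. Fixed to the base.
- pin_stand: Fixed grey block 130 x 56 x 34 mm on the 3 mm thick blue mat, with two 17 mm holes, 60 mm apart along its x axis, in which the two pins stand. Origin: centre of its underside.
- pin_slim: The pin to use, steel: shaft 10 mm in diameter and 28 mm long below the collar with a tapered tip, collar 30 mm in diameter and 5 mm thick, and above it a round grip 14 mm in diameter and 40 mm tall. Origin: centre of the collar's underside; z points up along the grip. It stands upright in one of the stand's holes, the collar resting on the stand's top.
- pin_thick: The other pin, to be left: shaft 15 mm in diameter (too thick for the jig), same collar, square grip 24 x 24 x 40 mm. Origin: centre of the collar's underside. It stands in the other hole of the stand.
- loupe: Black loupe, 38 mm in diameter, 34 mm tall; bystander. Origin: centre of its underside.
- solder_spool: Spool, 55 mm in diameter, 30 mm tall; bystander. Origin: centre of its underside.
- driver_red: Red screwdriver, 146 mm long, 12 mm thick, lying down; bystander. Origin: under its middle; y along its length.

How it is judged:
By the outcome, as a careful person would: the job done as asked, in the order asked, and still so for the second after the job is handed in, while the arm keeps its last pose, push and grip.
It also fails if it takes over 58 s, if anything falls off the work surface, if the arm or the gripper's body presses on something with over 40 N, if the wrist force passes 120 N, or if a joint passes its speed limit or range.

## Working session

There is one attempt and no reset: what is moved stays moved. The work goes in short steps, Python scripts to look and compute and a tool call to move; the robot and the scene stay as the last step left them, time stands still between calls to the robot, and variables do not carry over. Pictures are saved under pics/ and viewed, at most 10 in all, crops included, and the job is handed in when it is done.

Besides the shell and the picture viewer there is one more tool, called after "Emit:" in YAML: its name, and indented under it one key for each argument. jog_arm: Moves the arm, as the interface text tells. Its arguments: {"type":"object","properties":{"dp":{"type":"array"},"twist":{"type":"array"},"jaw":{"type":"number"}},"required":["dp","twist"]}

```bash
ls; mkdir -p pics; python3 - <<'E'
from plant import bot
import cv2,numpy as np
o=bot.get_obs();print(o)
for n in("scene","top"):
    im=bot.capture(n);cv2.imwrite(f"pics/{n}0.png",im)
    p=bot.camera_params(n);print(n,{k:np.round(v,3).tolist() for k,v in p.items()})
    for l in("jig","jig_lid","jig_bush","jig_hole","pin_stand","pin_slim","pin_thick"):
        print(l,[(np.round(d["bbox"]).tolist(),round(d["confidence"],2)) for d in bot.find_in(n,l)[:2]])
E
```

```text
pics
{'time': 0.0, 'joint_positions': array([ 1.06498920e+00,  3.42688027e-01,  1.52498427e+00,  1.20256711e-05,
        1.27538348e+00, -1.46035113e-01]), 'dq': array([-0.00017184,  0.00216683,  0.00023302,  0.00097554, -0.00052681,
       -0.00173314]), 'tau': array([ 1.29375527e-03, -4.31230152e+01, -2.44225484e+01,  7.17398152e-02,
        5.60314755e-02, -1.47117175e-04]), 'tool_pos': array([184.63537063, 491.0484298 , 226.07439147]), 'tcp_rot': array([-3.14014678e+00, -2.24285929e-04,  2.78181697e+00]), 'contact_force': array([-0.12805611, -0.07642489, -0.27200003]), 'moment': array([ 0.03879901, -0.00958936,  0.0231425 ]), 'finger_force': 0.0, 'grip_width': 92.3404428145099}
scene {'fx': 452.425, 'fy': 452.425, 'cx': 318.231, 'cy': 202.493, 'R': [[-0.932, -0.362, -0.014], [-0.254, 0.68, -0.687], [0.258, -0.637, -0.726]], 't': [489.053, 220.685, 1059.904]}
jig [([340.0, 215.0, 66.0, 95.0], 0.79)]
jig_lid [([324.0, 201.0, 31.0, 69.0], 0.65)]
jig_bush []
jig_hole [([339.0, 214.0, 69.0, 89.0], 0.63)]
pin_stand [([268.0, 274.0, 62.0, 46.0], 0.75)]
pin_slim [([259.0, 260.0, 14.0, 21.0], 0.48)]
pin_thick [([281.0, 268.0, 11.0, 22.0], 0.57)]
top {'fx': 501.759, 'fy': 501.759, 'cx': 319.002, 'cy': 204.152, 'R': [[-0.004, -1.0, 0.027], [-0.997, 0.002, -0.077], [0.077, -0.027, -0.997]], 't': [-58.825, 560.712, 1218.995]}
jig [([310.0, 239.0, 71.0, 54.0], 0.9)]
jig_lid [([309.0, 218.0, 71.0, 7.0], 0.77), ([229.0, 182.0, 13.0, 16.0], 0.74)]
jig_bush []
jig_hole [([309.0, 239.0, 72.0, 54.0], 0.9)]
pin_stand [([226.0, 194.0, 28.0, 55.0], 0.72)]
pin_slim [([188.0, 268.0, 32.0, 5.0], 0.73)]
pin_thick [([227.0, 204.0, 14.0, 18.0], 0.42), ([199.0, 270.0, 58.0, 11.0], 0.19)]
```

```bash
python3 - <<'E'
import cv2
a=cv2.imread("pics/top0.png")[150:300,160:380];b=cv2.imread("pics/scene0.png")[140:310,220:400]
cv2.imwrite("pics/topc.png",cv2.resize(a,None,fx=3.6,fy=3.6,interpolation=2))
cv2.imwrite("pics/scenec.png",cv2.resize(b,None,fx=3.5,fy=3.5,interpolation=2)[:598])
E
```

```text
(no output)
```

View pics/topc.png

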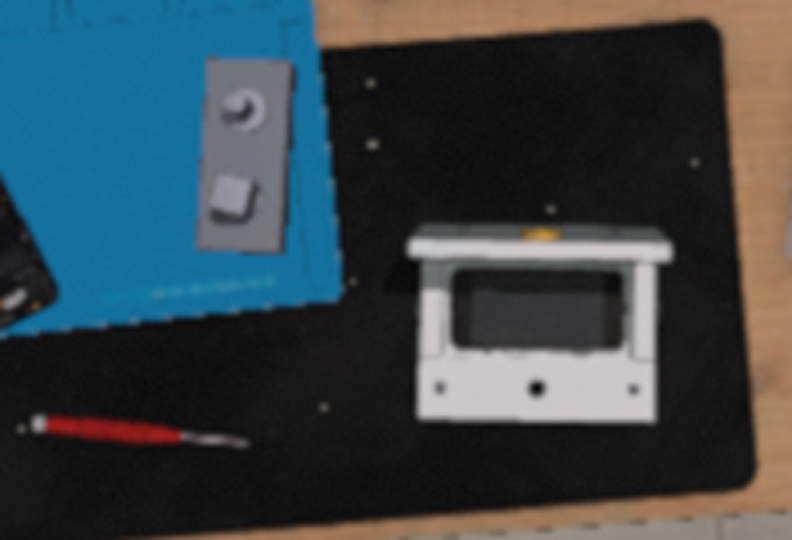

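View pics/scenec.png

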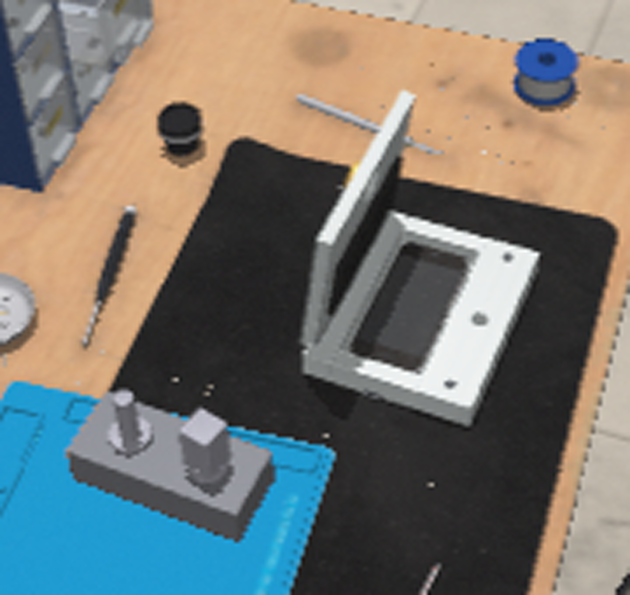

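The top crop shows the jig with its lid about upright (hole at px 309,258; lid edge row ~219). The slim pin is in the stand at about px 228,180, farther from the robot, and the thick pin is at 225,204. The scene crop shows the lid's free edge running from px (336.6,167) to (313,208).

```bash
cat > h.py <<'E'
from plant import bot
import numpy as np,cv2
from scipy.optimize import least_squares
def proj(c,X):
    p=c if isinstance(c,dict) else bot.camera_params(c);Y=np.atleast_2d(X)@np.array(p["R"]).T+np.ravel(p["t"])
    return np.c_[p["fx"]*Y[:,0]/Y[:,2]+p["cx"],p["fy"]*Y[:,1]/Y[:,2]+p["cy"]]
def ray(c,uv,z):
    p=c if isinstance(c,dict) else bot.camera_params(c);R=np.array(p["R"]);o=-R.T@np.ravel(p["t"])
    d=R.T@np.array([(uv[0]-p["cx"])/p["fx"],(uv[1]-p["cy"])/p["fy"],1]);return o+d*(z-o[2])/d[2]
def togo(xyz,yaw=None):  # shift in tool axes (m) to a world TCP target, after twist to yaw
    o=bot.get_obs();y=o["tcp_rot"][2];d=np.array(xyz)-o["tool_pos"]
    c,s=np.cos(y),np.sin(y)
    return np.round([(c*d[0]+s*d[1])/1e3,(s*d[0]-c*d[1])/1e3,-d[2]/1e3],4)
E
python3 - <<'E'
from h import *
T=lambda u,v:(160+u/3.6,150+v/3.6);S=lambda u,v:(220+u/3.5,140+v/3.5)
def pts(q):
    x,y,a,th=q
    c,s=np.cos(th),np.sin(th)
    def lid(r,yy,h): return [62-r*c+h*s, yy, 27+r*s+h*c]   # h: + = outer(top) side
    L=np.array([[-44,0,22],[-65,80,22],[-65,-80,22],lid(126,80,0),lid(126,-80,0)])
    R=np.array([[np.cos(a),-np.sin(a),0],[np.sin(a),np.cos(a),0],[0,0,1]])
    return L@R.T+[x,y,0]
top=np.array([T(537,388),T(417,420),T(657,423),T(409,250),T(671,252)])
sc=np.array([S(480,319),S(471,414),S(539,252),S(322,243),S(408,95)])
f=lambda q:np.r_[(proj("top",pts(q))-top).ravel(),(proj("scene",pts(q))-sc).ravel()]
h=ray("top",top[0],22);print("hole",h)
r=least_squares(f,[h[0]+44,h[1],0,1.4]);print(r.x,np.round(r.fun,1))
print("collar top",ray("top",T(245,109),42),"grip top",ray("top",T(236,108),82))
print("scene collar",ray("scene",S(130,435),42),"grip top",ray("scene",S(123,397),82))
print("thick grip top",ray("top",T(233,196),82))
print("stand corners",[ray("top",T(*c),37)[:2].round() for c in((207,60),(293,62),(283,250),(197,248))])
print(togo([0,0,0]))
E
```

```text
hole [428.66095896 -35.82877151  22.        ]
[ 4.72101966e+02 -3.47834865e+01 -1.55799279e-02  1.43439564e+00] [-0.7  0.2 -0.2 -0.4 -1.5 -0.5 -0.6 -0.6 -0.9 -0.2  0.4 -0.4  0.6 -2.
  0.4 -0.3  1.  -0.6  0.5 -1.2]
collar top [617.67878444 161.06696766  42.        ] grip top [613.33133268 160.74995585  82.        ]
scene collar [616.49933693 165.95456652  42.        ] grip top [617.67259594 164.0561343   82.        ]
thick grip top [555.67805464 162.10145319  82.        ]
stand corners [array([652., 188.]), array([650., 130.]), array([523., 135.]), array([524., 193.])]
[-0.     -0.525   0.2267]
```

Emit:
jog_arm:
  dp:
    - [0,0,0]
    - [0,0,0]
    - [-0.03,-0.037,0]
    - [-0.03,-0.037,0]
    - [-0.03,-0.037,0]
    - [-0.03,-0.037,0]
    - [-0.03,-0.037,0]
    - [-0.03,-0.037,0]
    - [-0.03,-0.037,0]
    - [-0.03,-0.037,0]
  twist: [-9.85,-9.85,0,0,0,0,0,0,0,0]
  jaw: 0

```text
time: 2.05
tool_pos: [421.0, 190.3, 227.0]
tcp_rot: [3.141, 0.001, 3.126]
contact_force: [0.6, 0.5, -0.3]
grip_width: 1.0
finger_force: 0.0
```

Emit:
jog_arm:
  dp:
    - [-0.03,-0.037,0]
    - [-0.03,-0.037,0]
    - [-0.03,-0.037,0]
    - [-0.03,-0.037,0]
    - [-0.03,-0.037,0]
    - [0,0,0]
  twist: [0,0,0,0,0,0]

```text
time: 2.8
tool_pos: [568.5, 1.5, 226.1]
tcp_rot: [-3.141, 0.0, 3.122]
contact_force: [-0.1, 0.8, -0.2]
grip_width: 0.5
finger_force: 0.0
```

Emit:
jog_arm:
  dp:
    - [0,0,0.035]
    - [0,0,0.035]
    - [0,0,0.034]
    - [0.017,0,0]
    - [0.016,0,0]
    - [0.017,0,0.003]
    - [0.009,0,0.003]
    - [0.009,0,0.004]
  twist: [0,0,0,0,0,0,0,0]

```text
time: 3.8
tool_pos: [499.3, 5.8, 113.0]
tcp_rot: [3.141, 0.002, 3.126]
contact_force: [3.0, -0.1, -0.7]
grip_width: 0.2
finger_force: 1.3
```

Pushing with about 3 N as expected. Continuing along the arc.

Emit:
jog_arm:
  dp:
    - [0.008,0,0.005]
    - [0.008,0,0.006]
    - [0.007,0,0.0065]
    - [0.007,0,0.0065]
    - [0.005,0,0.008]
    - [0.005,0,0.008]
    - [0.004,0,0.009]
    - [0.003,0,0.009]
    - [0.002,0,0.007]
    - [0.001,0,0.007]
  twist: [0,0,0,0,0,0,0,0,0,0]

```text
time: 5.05
tool_pos: [448.7, 6.1, 40.2]
tcp_rot: [3.141, -0.001, 3.126]
contact_force: [-1.3, -0.2, 1.7]
grip_width: 0.2
finger_force: 0.8
```

Emit:
jog_arm:
  dp:
    - [0,0,0.004]
    - [0,0,0.003]
    - [0,0,0.002]
    - [0,0,0]
  twist: [0,0,0,0]

```text
time: 5.55
tool_pos: [449.0, 6.2, 32.2]
tcp_rot: [3.141, -0.0, 3.126]
contact_force: [-3.0, -0.2, 7.2]
grip_width: 0.4
finger_force: 3.9
```

Emit:
jog_arm:
  dp:
    - [0,0,0.002]
    - [0,0,0.001]
    - [0,0,0]
  twist: [0,0,0]

```text
time: 5.92
tool_pos: [449.1, 6.2, 31.7]
tcp_rot: [-3.141, 0.001, 3.126]
contact_force: [-11.2, 0.7, 41.5]
grip_width: 0.4
finger_force: 20.6
```

Firm stop: the lid is shut. I'll lift and look with the wrist camera.

Emit:
jog_arm:
  dp:
    - [0,0,-0.02]
    - [0,0,-0.05]
    - [0,0,-0.05]
    - [0,0,-0.06]
    - [0,0,0]
    - [0,0,0]
  twist: [0,0,0,0,0,0]
  jaw: 0.06

```text
time: 6.68
tool_pos: [448.8, 6.2, 208.2]
tcp_rot: [3.141, -0.0, 3.126]
contact_force: [0.4, 0.8, -0.1]
grip_width: 55.7
finger_force: 0.0
```

```bash
python3 - <<'E'
from h import *
p=bot.camera_params("wrist");im=bot.capture("wrist");cv2.imwrite("pics/w1.png",im)
np.save("w1.npy",p,allow_pickle=True)
print(bot.get_obs()["tool_pos"],proj(p,[[429,-35,38],[617,162,82],[617,162,37]]), -np.array(p["R"]).T@p["t"])
for l in("jig","jig_lid","jig_bush"):print(l,[(np.round(d["bbox"],1).tolist(),round(d["confidence"],2)) for d in bot.find_in("wrist",l)[:2]])
m=bot.capture("top");cv2.imwrite("pics/top1.png",m)
E
```

```text
[448.40158548   6.26661426 207.56456653] [[277.09978221 166.13999973]
 [470.67857647 349.48973117]
 [453.32406654 322.31347965]] [375.09134799   7.33443126 365.69902655]
jig [([279.0, 202.7, 158.4, 126.2], 0.93)]
jig_lid [([280.1, 201.5, 159.5, 115.6], 0.72)]
jig_bush [([278.6, 165.4, 25.9, 27.0], 0.56)]
```

View pics/w1.png

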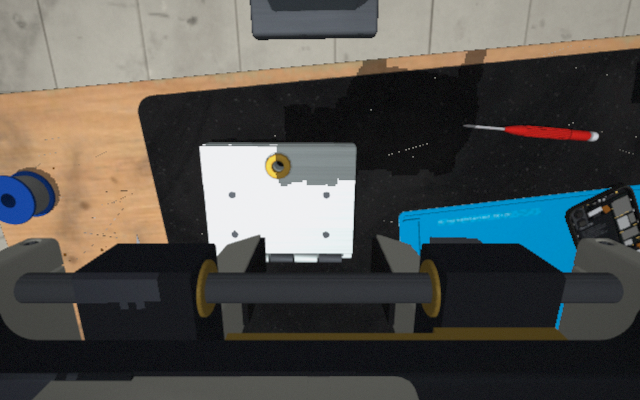

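The wrist picture shows the lid shut, with the bush at px (278,166), within about 1 mm of the prediction. Now the slim pin.

Emit:
jog_arm:
  dp:
    - [-0.04,0.025,0]
    - [-0.04,0.025,0]
    - [-0.04,0.025,0]
    - [-0.04,0.025,0]
    - [-0.04,0.025,0]
    - [-0.04,0.025,0]
    - [0,0,0]
    - [0,0,0]
  twist: [0,0,0,0,0,0,0,0]

```text
time: 7.92
tool_pos: [690.8, 152.0, 207.3]
tcp_rot: [-3.141, -0.003, 3.126]
contact_force: [0.7, 0.5, 0.1]
grip_width: 59.8
finger_force: 0.0
```

```bash
python3 - <<'E'
from h import *
p=bot.camera_params("wrist");im=bot.capture("wrist");cv2.imwrite("pics/w2.png",im)
np.save("w2.npy",p,allow_pickle=True)
print(bot.get_obs()["tool_pos"],proj(p,[[617,162,82],[617,162,42]]),p["fx"])
for l in("pin_slim","pin_thick","pin_stand"):print(l,[(np.round(d["bbox"],1).tolist(),round(d["confidence"],2)) for d in bot.find_in("wrist",l)[:2]])
b=cv2.imread("pics/w1.png");h=cv2.cvtColor(b,cv2.COLOR_BGR2HSV);m=((h[...,0]>15)&(h[...,0]<35)&(h[...,1]>120)).astype(np.uint8)
m[200:]=0;m[:140]=0;m[:,:240]=0;m[:,320:]=0
ys,xs=np.nonzero(m);e=cv2.minEnclosingCircle(np.c_[xs,ys].astype(np.float32));print(e,len(xs))
q=np.load("w1.npy",allow_pickle=True).item();print("bush",ray(q,e[0],38))
cv2.imwrite("pics/w2c.png",cv2.resize(im[100:260,240:440],None,fx=3.5,fy=3.5,interpolation=2))
E
```

```text
[690.68158498 151.70251031 208.2195545 ] [[328.62703244 110.39342357]
 [327.3254353  110.47955092]] 325.31232275648233
pin_slim []
pin_thick [([332.5, 39.1, 36.3, 47.7], 0.69)]
pin_stand [([329.8, 74.7, 65.2, 148.7], 0.65)]
((277.68182373046875, 165.68182373046875), 12.248390197753906) 371
bush [428.54180422 -34.38567715  38.        ]
```

View pics/w2.png

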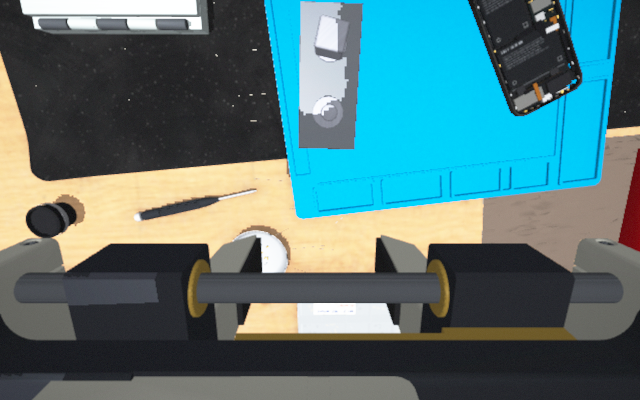

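The slim pin's collar shows at px (328,111), matching the prediction for (617,162) to within about 1 mm. Going down to grasp it.

Emit:
jog_arm:
  dp:
    - [0.037,0.0045,0]
    - [0.037,0.0045,0]
    - [0,0,0.04]
    - [0,0,0.04]
    - [0,0,0.04]
    - [0,0,0.025]
    - [0,0,0.015]
    - [0,0,0]
  twist: [0,0,0,0,0,0,0,0]

```text
time: 9.12
tool_pos: [617.2, 162.2, 48.5]
tcp_rot: [-3.141, -0.001, 3.125]
contact_force: [0.7, 0.4, -0.8]
grip_width: 59.9
finger_force: 0.0
```

Emit:
jog_arm:
  dp:
    - [0,0,0]
    - [0,0,0]
    - [0,0,0]
    - [0,0,0]
    - [0,0,0]
  twist: [0,0,0,0,0]
  jaw: 0

```text
time: 9.75
tool_pos: [617.6, 162.5, 48.8]
tcp_rot: [3.142, 0.0, 3.126]
contact_force: [0.4, -0.2, 1.2]
grip_width: 14.7
finger_force: 0.7
```

Emit:
jog_arm:
  dp:
    - [0,0,0]
    - [0,0,0]
    - [0,0,-0.015]
    - [0,0,-0.025]
    - [0,0,-0.04]
    - [0,0,-0.04]
    - [0,0,-0.04]
    - [0,0,0]
  twist: [0,0,0,0,0,0,0,0]

```text
time: 10.75
tool_pos: [619.4, 162.7, 213.7]
tcp_rot: [3.14, 0.008, 3.126]
contact_force: [-0.1, -1.1, -1.7]
grip_width: 13.4
finger_force: 30.0
```

```bash
python3 - <<'E'
from h import *
p=bot.camera_params("wrist");im=bot.capture("wrist");cv2.imwrite("pics/w3.png",im)
np.save("w3.npy",p,allow_pickle=True)
t=bot.get_obs()["tool_pos"];print(t,proj(p,[t,t+[0,0,-7],t+[0,0,-40]]))
cv2.imwrite("pics/w3c.png",cv2.resize(im[180:330,220:420],None,fx=3.9,fy=3.9,interpolation=2))
E
```

```text
[618.24984575 162.5624753  211.02850457] [[317.74357359 251.36815391]
 [317.73387488 246.00194462]
 [317.69642678 225.28226062]]
```

View pics/w3c.png

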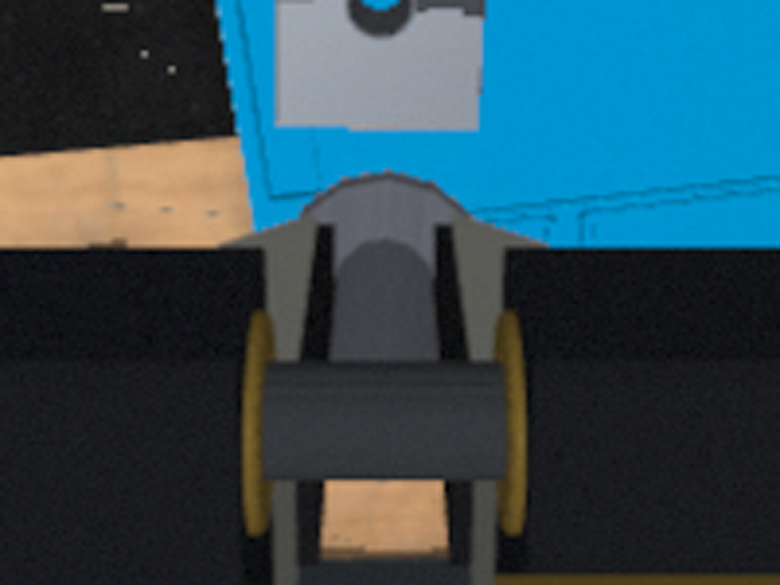

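The slim pin is gripped, with the collar's front edge at px (319,224.4). Next: the offset in the grip.

```bash
python3 - <<'E'
from h import *
p=np.load("w3.npy",allow_pickle=True).item();t=np.array([618.25,162.56,211.03])
for x in(-13,-15,-17):print(proj(p,[t+[x,0,-6.8],t+[x,0,-11.8]]).round(1).tolist())
print(proj(p,[t+[-13,7,-6.8],t+[-13,-7,-6.8]]).round(1).tolist())
o=bot.get_obs();print(o["tool_pos"],o["tcp_rot"],togo([429,-35.5,120]))
E
```

```text
[[317.3, 224.1], [317.3, 221.0]]
[[317.3, 220.6], [317.3, 217.6]]
[[317.2, 217.1], [317.2, 214.2]]
[[330.2, 223.9], [304.4, 224.3]]
[618.24984575 162.5624753  211.02850457] [3.14091279 0.00396006 3.12568154] [ 0.1861 -0.201   0.091 ]
```

Emit:
jog_arm:
  dp:
    - [0.031,-0.0335,0]
    - [0.031,-0.0335,0]
    - [0.031,-0.0335,0]
    - [0.031,-0.0335,0]
    - [0.031,-0.0335,0]
    - [0.032,-0.0335,0]
    - [0,0,0.05]
    - [0,0,0.05]
    - [0,0,0.016]
    - [0,0,0]
  twist: [0,0,0,0,0,0,0,0,0,0]

```text
time: 12.05
tool_pos: [425.7, -35.1, 91.0]
tcp_rot: [3.14, -0.005, 3.125]
contact_force: [0.3, 0.3, -0.9]
grip_width: 13.3
finger_force: 30.0
```

Emit:
jog_arm:
  dp:
    - [0,0,0]
    - [0,0,0]
  twist: [0,0]

```text
time: 12.3
tool_pos: [428.0, -35.6, 93.5]
tcp_rot: [-3.141, 0.002, 3.126]
contact_force: [-0.7, -0.6, -1.3]
grip_width: 13.4
finger_force: 30.0
```

```bash
python3 - <<'E'
from h import *
o=bot.get_obs();p=bot.camera_params("wrist");im=bot.capture("wrist");t=o["tool_pos"];print(t,o["tcp_rot"],o["contact_force"])
np.save("w4.npy",p,allow_pickle=True);np.save("im4.npy",im)
print("collar front",proj(p,[t+[-15,0,-6.8],t+[-15,0,-11.8]]).round(1).tolist(),"bush c,front,L,R",proj(p,[[428.5,-35,38],[415.5,-35,38],[428.5,-22,38],[428.5,-48,38]]).round(1).tolist())
a=cv2.resize(im[150:270,240:400],None,fx=4,fy=4,interpolation=2)
s=bot.capture("scene");pp=proj("scene",[[428,-35,50]])[0].astype(int)
b=cv2.resize(s[pp[1]-40:pp[1]+20,pp[0]-40:pp[0]+40],None,fx=8,fy=8,interpolation=2);b=cv2.resize(b,(640,480))
cv2.imwrite("pics/w4c.png",a);cv2.imwrite("pics/s4c.png",b);print(pp)
E
```

```text
[428.00462338 -35.59464847  93.50445472] [-3.14127301e+00  1.74054487e-03  3.12573734e+00] [-0.73169983 -0.62246939 -1.34552391]
collar front [[317.7, 224.3], [317.7, 221.2]] bush c,front,L,R [[319.0, 221.5], [318.7, 203.5], [337.8, 221.2], [300.2, 221.8]]
[358 223]
```

View pics/w4c.png

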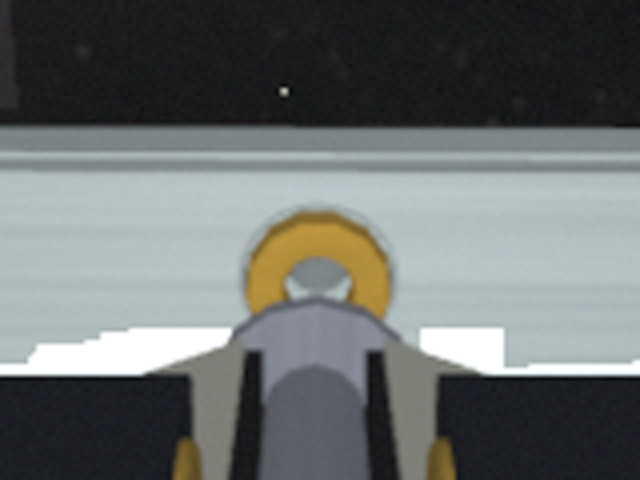

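View pics/s4c.png

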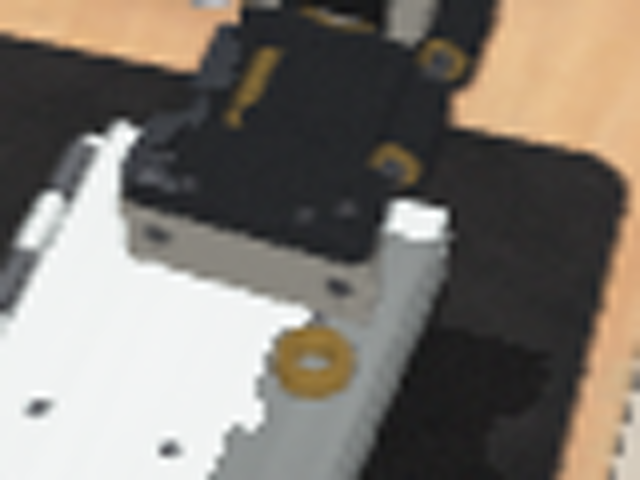

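The wrist crop shows the bush centred at px ~(319.6,221) and the collar apex at (319.5,224.5). Sideways it is aligned. In x the pin is about 1.5 mm too far out, so I'll correct that and lower. The scene crop is blocked by the gripper.

Emit:
jog_arm:
  dp:
    - [0.0015,0,0]
    - [0,0,0.008]
    - [0,0,0.006]
    - [0,0,0.003]
    - [0,0,0.003]
    - [0,0,0.002]
    - [0,0,0]
  twist: [0,0,0,0,0,0,0]

```text
time: 13.28
tool_pos: [426.7, -35.5, 70.8]
tcp_rot: [-3.142, 0.002, 3.125]
contact_force: [3.2, 0.8, -2.3]
grip_width: 13.5
finger_force: 30.0
```

The tip is in the bush with a slight side force (+x), so I'll ease that way.

Emit:
jog_arm:
  dp:
    - [-0.0008,0,0]
    - [0,0,0.003]
    - [0,0,0.003]
    - [0,0,0.003]
    - [0,0,0.003]
    - [0,0,0]
  twist: [0,0,0,0,0,0]

```text
time: 14.02
tool_pos: [427.0, -35.5, 58.5]
tcp_rot: [3.141, 0.001, 3.126]
contact_force: [3.7, 2.2, -1.9]
grip_width: 13.0
finger_force: 30.0
```

Emit:
jog_arm:
  dp:
    - [-0.0006,0.0003,0]
    - [0,0,0.003]
    - [0,0,0.003]
    - [0,0,0.003]
    - [0,0,0.002]
    - [0,0,0]
  twist: [0,0,0,0,0,0]

```text
time: 14.78
tool_pos: [427.4, -35.2, 47.7]
tcp_rot: [3.142, 0.0, 3.126]
contact_force: [3.0, 0.6, 3.5]
grip_width: 13.5
finger_force: 30.0
```

Emit:
jog_arm:
  dp:
    - [-0.0005,0,0.001]
    - [0,0,0.001]
    - [0,0,0.001]
    - [0,0,0.001]
    - [0,0,0]
  twist: [0,0,0,0,0]

```text
time: 15.4
tool_pos: [427.5, -35.2, 44.0]
tcp_rot: [3.142, -0.0, 3.126]
contact_force: [0.3, 1.1, 8.5]
grip_width: 13.5
finger_force: 30.0
```

Emit:
jog_arm:
  dp:
    - [0,0,0.001]
    - [0,0,0.001]
    - [0,0,0]
  twist: [0,0,0]

```text
time: 15.78
tool_pos: [427.7, -35.2, 43.2]
tcp_rot: [-3.141, 0.0, 3.126]
contact_force: [-3.8, 1.1, 24.1]
grip_width: 13.4
finger_force: 30.0
```

Hard stop well above the spring's 10 N. Checking that it holds.

Emit:
jog_arm:
  dp:
    - [0,0,0]
    - [0,0,0]
    - [0,0,0]
    - [0,0,0]
    - [0,0,0]
    - [0,0,0]
    - [0,0,0]
    - [0,0,0]
  twist: [0,0,0,0,0,0,0,0]

```text
time: 16.77
tool_pos: [427.7, -35.2, 43.2]
tcp_rot: [-3.141, 0.0, 3.126]
contact_force: [-3.1, 2.0, 23.8]
grip_width: 13.1
finger_force: 30.0
```

```bash
python3 - <<'E'
from h import *
o=bot.get_obs();im=bot.capture("wrist")
print(o["tool_pos"],o["contact_force"])
cv2.imwrite("pics/w5c.png",cv2.resize(im[150:270,240:400],None,fx=4,fy=4,interpolation=2))
E
```

```text
[427.66374834 -35.24488956  43.17938736] [-3.08786367  1.99430426 23.79625919]
```

View pics/w5c.png

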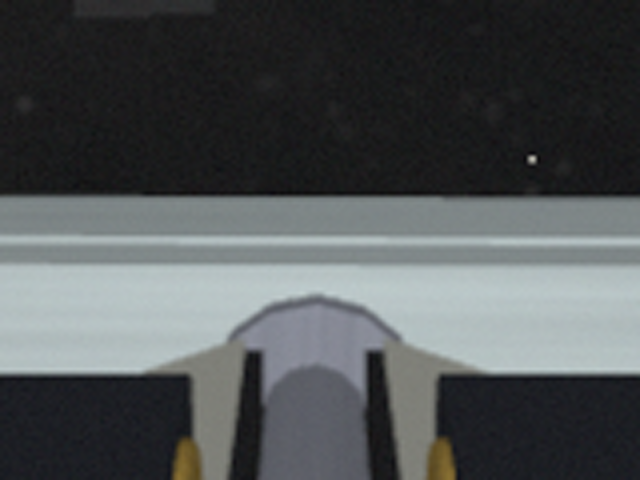

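The collar (apex at crop 318,297) lies on the lid and no brass shows. The force holds steady at 24 N, so I'm handing in.

```bash
python3 -c "
from plant import bot
print(bot.close_job())"
```

```text
the job is handed in; nothing more can be done
None
```

The lid is shut and the slim pin is through the bush into the base; the bush looks flush (no brass showing) with the pin still gripped and pressed at about 24 N. I handed the job in at about 17 s, and no verdict came back.

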